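# Unlock the chisel jig and move the chisel to its rest

## Robot

A 6-joint arm with a two-finger parallel gripper is mounted at the origin on a cart in front of the work surface, level with it; the furniture and walls round the work are solid. World frame = base frame: x ahead of the robot, y to its left, z up, the work surface at z = 0. Lengths are in m, angles in degrees, forces in N, time in s.
With the tool pointing down it reaches from about 0.375 to 0.9 m from the base axis. Payload 3.1 kg.
Tool frame: the origin (TCP) lies at the very end of the fingers, on their centre line; the grasp point (between the pads) lies 19 mm behind it; z points along the fingers, x is the direction in which the jaws open and shut, and the axes are right-handed (so a half turn about z gives the same grasp; the last joint's range is limited). The gripper opens to 87 mm and grips with 3 to 60 N. Pads are 19 mm wide; open, the fingers measure 117 mm over their backs; the gripper's body (75 mm by 190 mm) begins 51 mm behind the grasp point.
Start: joints at [-81.389, 30.224, 82.088, -0, 67.689, -10.227], TCP at [0.202, -0.591, 0.223] pointing down, gripper open.
Joint ranges: [-176.69, 176.69], [-43.24, 126.21], [12.49, 139.97], [-82, 262], [0, 151.66], [-163.58, 163.58]. Speed limits (degrees/s): [159.86, 159.86, 180, 180, 180, 180].

## Interface

Orientations are given as a 3x3 rotation matrix whose columns are the frame's x, y, z axes.
In Python, from rig import read_state, capture, bot gives the robot as it stands.
- The arm moves only by the shell command python3 -m crank 'ROWS' [OPENING]. ROWS is JSON, a list of rows, each a list of 2 entries, a list of its own where there are three numbers: the shift along the tool's x, y, z in cm, then the turn, a rotation vector about the tool's x, y, z in rad. In form: [[[dx, dy, dz], [wx, wy, wz]], ...]. A call has 1 to 12 rows; each row shifts and turns the commanded pose from where the row before left it, along the tool's axes as they then stand; what a row does not reach is not made up. A row lasts 1/10 s, in which the tool goes at most 50 mm and 8.59 degrees, less where a joint would pass 70% of its speed; a pose out of reach is approached as far as the arm can. A call with a gripper value outside its range is refused whole. OPENING is the closure, from -1 (fully open) to 1 (shut), set as the call begins (- or left out, the last holds). The fingers move at their own pace and stop on an object; the grip force is fixed at half the most. Time passes only in rows, so rows that do not move let the fingers close. It gives the time, the measured TCP pose, the force and the opening at its end, in the units of the state.
- read_state(): the state, without advancing time (a new reading comes with each control period).
- capture(name): name is "scene" or "top" or "wrist"; returns a dict with "pixels" (420x560x3 uint8, red, green, blue), "camera_matrix" (3x3 intrinsics, pixels), "R" (3x3) and "t" (3): a world point X has camera coordinates R X + t. Camera axes: x right, y down, z forward; pixel columns grow to the right and rows downward; lengths in m; the calibration is good to about 2 mm. A picture is of the moment at which its call begins. There is no depth.
- bot.hand_in(): hands the job in, once; it reports no verdict.
The state is a dict: "time_s": time; "joint_positions": joint angles; "qvel": joint speeds; "tau": joint torques, N m; "position": TCP position; "tcp_rot": TCP orientation; "force": force on the tool from outside, world axes, zero at the start; "moment": the same for the moment, N m; "opening": opening from 0.0 (shut) to 1.0 (fully open).
Only numpy, scipy, OpenCV 4.12 (cv2) and the standard library are available. Lean on these libraries where they do the work, as an engineer would, in place of code of your own. Each camera call takes 0.05 s, during which the arm holds its last target.

## Task

The cold chisel is trapped in the green sharpening jig under the yellow clamp arm, and the arm cannot move while the steel lock bar sits in its fork. Pull the red-knobbed lock bar fully back, swing the yellow arm well open by its black knob and leave it open, then lift the chisel out and set it down, not dropped, in the wooden-based tool rest, lying in both notches with its shank centred between them. Leave the other tools where they are.

Things in the scene. Friction and masses are not known exactly. Their poses are not given: they have to be found in the camera images.
- jig: sharpening jig fixed to the bench, green base 225 (x) x 192 x 10 mm. Origin on the bench below the middle of the chisel's shank; the lock end (-x) faces the robot. The chisel lies along jig y in two steel notched blocks at y -36 and +36 mm (14 mm long in y, 45 mm wide, 53 mm high, notch floor at 42 mm; 58 mm free between them). End stops at y -74 and +104 mm, 52 mm high
- clamp_arm (a joint): swing of the yellow arm about its upright pivot, rad: 0 = closed over the chisel, to 1.7 as its free end swings level towards jig +y; stays where left (about 1 N at the knob). Arm 24 mm wide, 60 to 68 mm above the bench, reaching 156 mm from the pivot towards jig -x when closed; the lock bar blocks its forked end
- clamp_pivot (a point): point on the upright pivot axis of the arm, at jig x = +80 mm, y = 0, 64 mm above the bench
- clamp_knob (a point): grip point of the black upright cylindrical knob on the arm (20 mm diameter, from 74 to 106 mm above the bench, arm top at 68 mm): on the knob's axis, 90 mm above the bench, 108 mm from the pivot axis; it moves with the arm
- lock_bar (a joint): slide of the steel lock bar, m: 0 = locked (nose in the arm's fork), to 0.025 = fully back, moving along jig -x; the arm is free from 0.016 on. Stays where left (about 3 N to slide). It starts anywhere from 0 to 0.004
- lock_knob (a point): grip point of the red upright cylindrical knob on the lock bar (18 mm diameter, from 72 to 104 mm above the bench, bar top at 68 mm, grey guide cheeks up to 65 mm beside it): on the knob's axis, 90 mm above the bench; at jig x = -87 mm when locked; moves with the bar
- chisel: dark steel cold chisel, 166 mm long along its y axis, about 0.2 kg; origin on its underside at half its length. Hexagonal shank 15 mm high (flats top and bottom) and 17 mm wide over the corners in x, from y = -45 to +75 mm; the thinner blade runs from y = -45 to -83 mm
- chisel_mid (a point): middle of the chisel's hexagonal shank, on its axis: the place to pinch it (chisel frame x 0, y +15, z +7.5 mm). In the jig it stands 49.5 mm above the bench
- tool_rest: fixed tool rest, wooden base 80 (x) x 130 x 10 mm, origin on the bench under its middle. Two steel notched blocks at y -36 and +36 mm (14 mm long in y, 46 mm wide) hold the chisel along rest y: notch 22 mm wide, floor 34 mm above the bench, sides straight to 42 mm, then flared to 50 mm. Chisel may point either way; lying in it, chisel_mid is 41.5 mm above the bench
- oil_can: green oil can with a spout, 70 mm diameter, 160 mm tall, the one on the open bench, bystander; origin under its centre
- tape_measure: yellow tape measure, 35 x 80 x 69 mm, bystander; origin under its centre
- marker: grey marker with a yellow cap, 15 mm diameter, 127 mm long along its y, lying on the bench, bystander; origin under its centre
- wrench: steel combination wrench, 201 (x) x 34 x 7 mm, lying flat left of the jig, the larger one, bystander; origin under its centre
There are look-alikes about, which are no part of the job. Of the things shaped like the tool_rest, the wooden one is meant.

How it is judged (in metres and radians):
On the way, in this order (a step that is already met when the one before it is completed fails the run):
1. the lock bar is pulled back out of the fork (at least 16 mm of its 25) while the arm is still closed (value of joint lock_bar above 0.016 m and value of joint clamp_arm below 0.1 rad), for 0.1 s.
2. the clamp arm is swung open (1.2 rad or more) with the chisel still in the jig (value of joint clamp_arm above 1.2 rad and distance between chisel_mid and jig below 0.07 m), for 0.1 s.
At the end, for the whole second after the job is handed in: The chisel lies still in both notches of the tool rest: shank middle within 20 mm of the rest's middle lengthwise and 5 mm sideways, 38 to 46 mm above the bench, along the notches within 0.1 rad (either way round); the clamp arm is still open by 1.2 rad or more (x of chisel_mid in the frame of tool_rest between -0.005 and 0.005 m and y of chisel_mid in the frame of tool_rest between -0.02 and 0.02 m and z of chisel_mid in the frame of tool_rest between 0.038 and 0.046 m and angle between the y axis of chisel and the y axis of tool_rest, either way round below 0.1 rad and value of joint clamp_arm above 1.2 rad and linear speed of chisel below 0.03 m/s); the robot touches nothing.
It fails at once if the oil can is moved by more than 30 mm (distance of oil_can from where it was at the start of the episode above 0.03 m).
It fails at once if the tape measure is moved by more than 30 mm (distance of tape_measure from where it was at the start of the episode above 0.03 m).
It fails at once if the marker is moved by more than 30 mm (distance of marker from where it was at the start of the episode above 0.03 m).
It fails at once if the wrench is moved by more than 30 mm (distance of wrench from where it was at the start of the episode above 0.03 m).
It fails at once if the chisel is dropped: off the fingers with its shank middle more than 80 mm above the bench (height (world z) of chisel_mid above 0.08 m and contact force between the fingers and chisel below 0.05 N).
It also fails if it takes over 61 s, if anything falls off the work surface, if the arm or the gripper's body presses on something with over 40 N, if the wrist force passes 120 N, or if a joint passes its speed limit or range.

## Working session

There is one attempt and no reset: what is moved stays moved. The work goes in short steps, Python scripts to look and compute and a shell command to move; the robot and the scene stay as the last step left them, time stands still between calls to the robot, and variables do not carry over. Pictures are saved under pics/ and viewed, and the job is handed in when it is done.

```bash
ls; mkdir -p pics; python3 - <<'E'
from rig import read_state,capture,bot
import cv2,numpy as np,pickle
s=read_state();print(s)
for n in("scene","top","wrist"):
    c=capture(n);pickle.dump(c,open(f"pics/{n}0.pkl","wb"))
    cv2.imwrite(f"pics/{n}0.png",c["pixels"][...,::-1]);print(n,c["camera_matrix"],c["R"],c["t"],-np.array(c["R"]).T@c["t"])
E
```

```text
pics
{'time_s': 0.0, 'joint_positions': array([-8.13913513e+01,  3.02798807e+01,  8.21551425e+01, -1.08670137e-03,
        6.76877504e+01, -1.02263523e+01]), 'qvel': array([-0.06421436,  0.03181444,  0.08380773, -0.0133447 , -0.07761256,
        0.07920819]), 'tau': array([ 7.49445553e-04, -4.40039170e+01, -1.76589668e+01,  6.34509372e-02,
        5.83671767e-02, -1.65780184e-04]), 'position': array([ 0.20170111, -0.59080273,  0.22156871]), 'tcp_rot': array([[ 3.22850404e-01, -9.46449947e-01, -3.38093216e-04],
       [-9.46447651e-01, -3.22850377e-01,  2.11603423e-03],
       [-2.11187400e-03, -3.63174974e-04, -9.99997704e-01]]), 'force': array([-0.04143788, -0.03417951,  0.01653694]), 'moment': array([ 0.02310367, -0.02214547,  0.07715845]), 'opening': 1.003652694220773}
scene [[545.35397073   0.         277.01567376]
 [  0.         545.35397073 217.60717844]
 [  0.           0.           1.        ]] [[ 0.60252893 -0.79794852  0.01539615]
 [-0.57303218 -0.44596159 -0.68756991]
 [ 0.55551149  0.40545828 -0.72595494]] [-0.34263551  0.36999388  1.44232677] [-0.38276288 -0.69320577  1.30673617]
top [[504.1201255    0.         278.94074579]
 [  0.         504.1201255  202.91303764]
 [  0.           0.           1.        ]] [[ 0.00682484 -0.99997218 -0.00300927]
 [-0.98162796 -0.00612573 -0.19070664]
 [ 0.1906829   0.00425553 -0.98164246]] [-0.02167612  0.52806928  1.27552086] [ 0.27529549 -0.02386872  1.35274653]
wrist [[297.60961228   0.         276.74288787]
 [  0.         297.60961228 205.16151212]
 [  0.           0.           1.        ]] [[ 0.32444901 -0.94590048 -0.00226324]
 [-0.91156009 -0.31330716  0.26626458]
 [-0.25256888 -0.0843262  -0.96389732]] [-0.62296549 -0.03249713  0.38953295] [ 0.27088135 -0.56659711  0.38271268]
```

View pics/scene0.png

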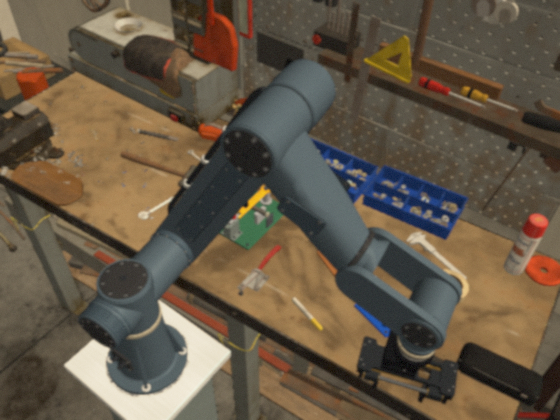

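View pics/top0.png

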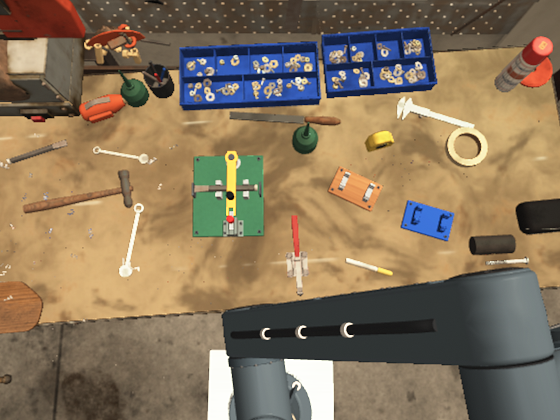

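Top view: the jig is at about (228,195) with the red lock knob at (230,219) and the black arm knob at (230,196). There are two rests, wooden at (356,188) and blue at (428,220), and the wooden one is meant. Oil cans are at (305,138) on the open bench and (133,90) in the corner. The chisel lies in the jig. Next I'll check it in a close crop.

```bash
python3 - <<'E'
import cv2
im=cv2.imread("pics/top0.png")
a=cv2.resize(im[140:250,180:280],None,fx=5,fy=5,interpolation=cv2.INTER_CUBIC)
b=cv2.resize(im[155:225,315:395],None,fx=5,fy=5,interpolation=cv2.INTER_CUBIC)
cv2.imwrite("pics/cropjig.png",a);cv2.imwrite("pics/croprest.png",b)
E
```

```text
(no output)
```

View pics/cropjig.png

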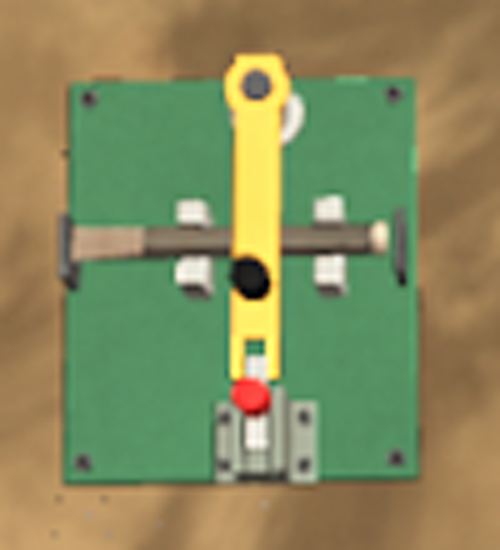

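View pics/croprest.png

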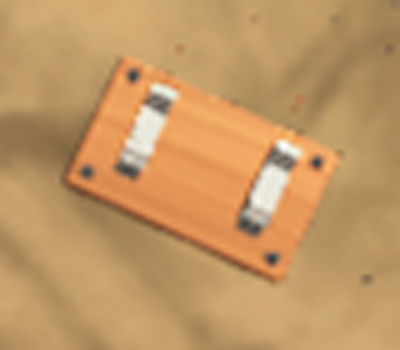

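```bash
cat > h.py <<'E'
import cv2,numpy as np,pickle
def ray(c,u,v,z):
    K=np.array(c["camera_matrix"]);R=np.array(c["R"]);t=np.array(c["t"])
    C=-R.T@t; d=R.T@np.linalg.solve(K,[u,v,1.]); return C+d*(z-C[2])/d[2]
def proj(c,X):
    p=np.array(c["camera_matrix"])@(np.array(c["R"])@np.array(X)+c["t"]);return p[:2]/p[2]
def mask(c,lo,hi,box=None):
    h=cv2.cvtColor(np.ascontiguousarray(c["pixels"]),cv2.COLOR_RGB2HSV);m=cv2.inRange(h,np.array(lo),np.array(hi))
    if box:
        k=np.zeros_like(m);a,b,e,f=box;k[b:f,a:e]=1;m=m*k
    return m
def rect(c,m,z):
    m=cv2.morphologyEx(m,cv2.MORPH_CLOSE,np.ones((5,5)))
    cs=cv2.findContours(m,0,cv2.CHAIN_APPROX_NONE)[0];k=max(cs,key=cv2.contourArea)
    P=np.array([ray(c,u,v,z)[:2] for u,v in k[:,0]],np.float32)
    (cx,cy),(w,h),a=cv2.minAreaRect(P)
    M=P.mean(0)
    return (cx,cy),(w,h),a
def cen(c,m,z):
    cs=cv2.findContours(m,0,cv2.CHAIN_APPROX_NONE)[0];k=max(cs,key=cv2.contourArea);mm=cv2.moments(k)
    u,v=mm['m10']/mm['m00'],mm['m01']/mm['m00'];return (u,v),cv2.contourArea(k),ray(c,u,v,z)
E
python3 - <<'E'
from h import *
c=pickle.load(open("pics/top0.pkl","rb"))
print("jig",rect(c,mask(c,(60,80,40),(90,255,200),(185,145,275,245)),.01))
h=cv2.cvtColor(np.ascontiguousarray(c["pixels"]),cv2.COLOR_RGB2HSV)
print(h[188,356],h[195,365],h[170,340],h[200,330],h[219,230])
print("rest",rect(c,mask(c,(5,140,120),(13,255,255),(320,160,392,220)),.01))
m=mask(c,(0,150,90),(5,255,255),(215,205,245,230))|mask(c,(172,150,90),(180,255,255),(215,205,245,230))
print("red",cen(c,m,.1))
print("black",cen(c,mask(c,(0,0,0),(180,255,45),(220,185,240,205)),.10))
m=mask(c,(20,150,120),(32,255,255),(215,145,245,225))
print("arm",rect(c,m,.068))
E
```

```text
jig ((0.5562113523483276, 0.121540866792202), (0.22185342013835907, 0.18668092787265778), 0.7582604289054871)
[ 13 157 228] [ 24  24 203] [ 11 127 168] [ 17 117 185] [  1 187 254]
rest ((0.5776647329330444, -0.22387829422950745), (0.12942156195640564, 0.07890451699495316), 64.441650390625)
red ((229.75621890547262, 218.93034825870646), 33.5, array([0.47680403, 0.10506298, 0.1       ]))
black ((229.752688172043, 195.31720430107526), 31.0, array([0.5375117 , 0.10661636, 0.1       ]))
arm ((0.5782275795936584, 0.10771967470645905), (0.17234259843826294, 0.03175443410873413), 1.3002270460128784)
```

```bash
python3 -m crank '[[[-1.5,-1.4,0],[0,0,0]],[[-3.4,-3.1,0],[0,0,0]],[[-3.4,-3.1,0],[0,0,0]],[[-3.4,-3.1,0],[0,0,0]],[[-3.4,-3.1,0],[0,0,0]],[[-3.4,-3.1,0],[0,0,0]],[[-3.4,-3.1,0],[0,0,0]],[[-3.4,-3.1,0],[0,0,0]],[[-3.4,-3.1,0],[0,0,0]],[[-3.4,-3.1,0],[0,0,0]],[[-3.4,-3.1,0],[0,0,0]],[[-3.4,-3.1,0],[0,0,0]]]' 0
python3 -m crank '[[[-3.4,-3.1,0],[0,0,0]],[[-3.4,-3.1,0],[0,0,0]],[[-3.4,-3.1,0],[0,0,0]],[[-3.4,-3.1,0],[0,0,0]],[[-1.6,-1.5,0],[0,0,0]]]'
python3 -m crank '[[[0,0,0],[0,0,-0.14]],[[0,0,0],[0,0,-0.14]],[[0,0,0],[0,0,-0.14]],[[0,0,0],[0,0,-0.14]],[[0,0,0],[0,0,-0.14]],[[0,0,0],[0,0,-0.14]],[[0,0,0],[0,0,-0.14]],[[0,0,0],[0,0,-0.14]],[[0,0,0],[0,0,-0.14]],[[0,0,0],[0,0,0]]]'
cat > snap.py <<'E'
import sys
from rig import read_state,capture
from h import *
tag=sys.argv[1]
s=read_state();print(s["time_s"],s["position"].round(4),s["tcp_rot"].round(4).tolist(),s["opening"],s["force"].round(2))
for n in sys.argv[2:]:
    c=capture(n);pickle.dump(c,open(f"pics/{n}{tag}.pkl","wb"));cv2.imwrite(f"pics/{n}{tag}.png",c["pixels"][...,::-1])
E
python3 snap.py 1 wrist top scene
```

```text
time_s: 1.35
position: [0.4126, -0.1069, 0.2226]
tcp_rot: [[0.323, -0.947, 0.0], [-0.947, -0.323, -0.0], [0.0, -0.0, -1.0]]
force: [0.7, -0.2, 0.2]
opening: 0.498
time_s: 1.85
position: [0.4957, 0.0833, 0.2225]
tcp_rot: [[0.326, -0.945, 0.001], [-0.945, -0.326, 0.001], [-0.0, -0.001, -1.0]]
force: [-0.5, 0.4, -0.0]
opening: 0.503
time_s: 2.85
position: [0.4944, 0.08, 0.2224]
tcp_rot: [[1.0, 0.018, -0.001], [0.018, -1.0, 0.0], [-0.001, -0.0, -1.0]]
force: [-0.3, -0.0, 1.1]
opening: 0.499
2.85 [0.4944 0.08   0.2224] [[0.9998, 0.0178, -0.0006], [0.0178, -0.9998, 0.0], [-0.0006, -0.0, -1.0]] 0.49935122436833096 [-0.27 -0.04  1.09]
```

View pics/wrist1.png

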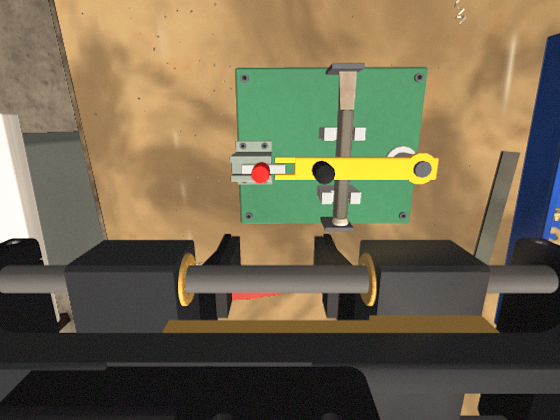

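View pics/scene1.png

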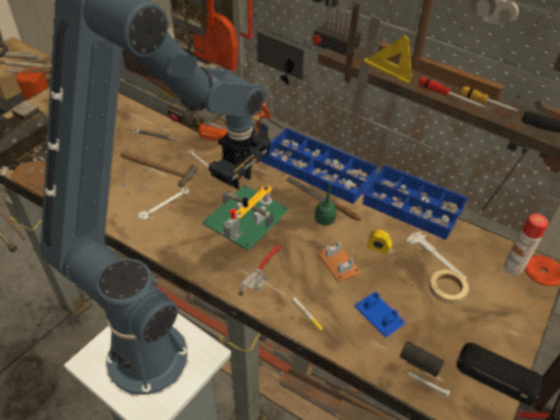

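```bash
python3 - <<'E'
from h import *
w=pickle.load(open("pics/wrist1.pkl","rb"));t=pickle.load(open("pics/top1.pkl","rb"));
def red(c,b): return mask(c,(0,150,90),(6,255,255),b)|mask(c,(172,150,90),(180,255,255),b)
print("red w",cen(w,red(w,(245,155,280,190)),.1))
print("black w",cen(w,mask(w,(0,0,0),(180,255,50),(305,155,340,190)),.1))
print("pivot grey w",cen(w,mask(w,(0,0,0),(180,90,140),(410,158,434,182)),.07))
print("arm w",rect(w,mask(w,(20,150,100),(32,255,255),(270,145,445,190)),.068))
print("jig w",rect(w,mask(w,(60,80,40),(90,255,200),(225,60,435,228)),.01))
print("C",-np.array(w["R"]).T@w["t"])
for X in ([.478,.1055,.1],[.538,.106,.1]): print(proj(w,X),proj(t,X))
E
```

```text
red w ((260.42298435619733, 172.65884476534296), 277.0, array([0.47840329, 0.10771405, 0.1       ]))
black w ((321.1352893235533, 169.18581907090464), 204.5, array([0.53641784, 0.11218406, 0.1       ]))
pivot grey w ((422.1653261840929, 168.6586237712243), 186.5, array([0.64771596, 0.11037394, 0.07      ]))
arm w ((0.5781310796737671, 0.10921306908130646), (0.17190805077552795, 0.031986285001039505), 1.1109843254089355)
jig w ((0.5056342482566833, 0.15487025678157806), (0.12028630822896957, 0.1208539828658104), 1.113634467124939)
C [0.49311959 0.15412091 0.38337572]
[259.99224195 174.93792663] [229.59476006 218.45998489]
[322.39828156 175.62177045] [230.00014299 195.13050324]
```

```bash
python3 - <<'E'
import cv2
im=cv2.imread("pics/wrist1.png")
cv2.imwrite("pics/cropw1.png",cv2.resize(im[55:240,225:445],None,fx=3.5,fy=3.2,interpolation=cv2.INTER_CUBIC))
E
```

```text
(no output)
```

View pics/cropw1.png

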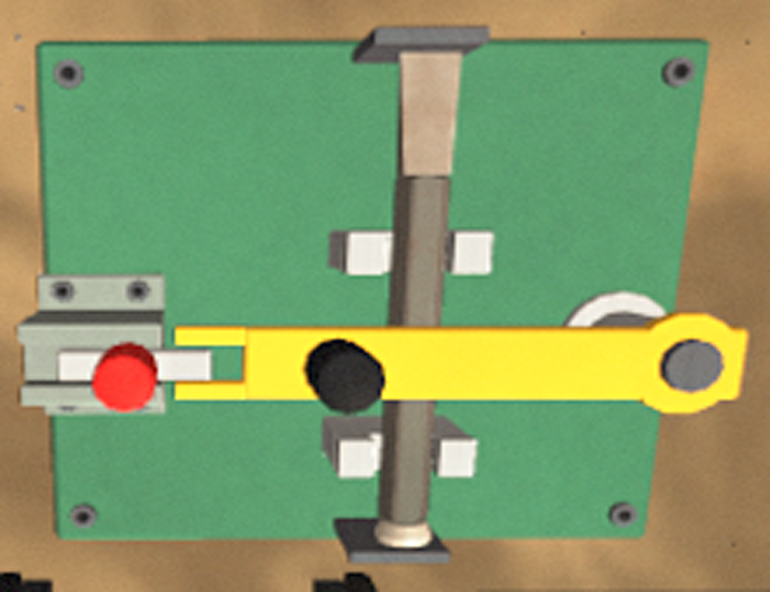

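Red knob: about (0.478, 0.1065), from both views within 3 mm. It should be at about (0.481, 0.108) minus 0–4 mm of slide, judging by the pivot, so it fits. The yaw already matches the jig (1°).

```bash
python3 -m crank '[[[-0.8,-1.35,0],[0,0,0]],[[-0.8,-1.35,0],[0,0,0]],[[0,0,2],[0,0,0]],[[0,0,3],[0,0,0]],[[0,0,3],[0,0,0]],[[0,0,3],[0,0,0]],[[0,0,2],[0,0,0]],[[0,0,1],[0,0,0]],[[0,0,0.8],[0,0,0]],[[0,0,0],[0,0,0]]]'
python3 snap.py 2 wrist scene
```

```text
time_s: 4.0
position: [0.4778, 0.1072, 0.0742]
tcp_rot: [[1.0, 0.018, -0.001], [0.018, -1.0, 0.0], [-0.001, -0.0, -1.0]]
force: [-0.8, 0.1, 0.4]
opening: 0.503
4.0 [0.4778 0.1072 0.0742] [[0.9998, 0.0183, -0.0009], [0.0183, -0.9998, 0.0001], [-0.0009, -0.0001, -1.0]] 0.5033847569531164 [-0.75  0.13  0.41]
```

View pics/wrist2.png

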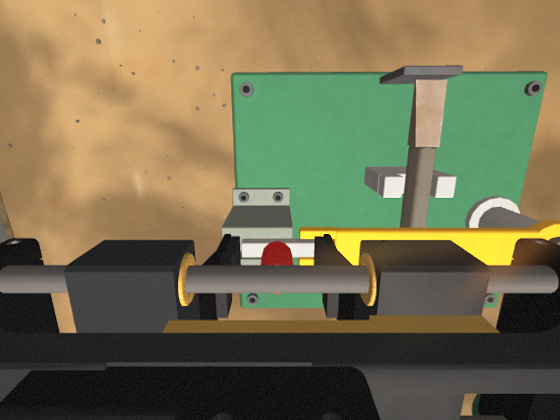

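The red knob (277,252) is centred between the fingers (235 and 320). Now I close on it and pull back.

```bash
python3 -m crank '[[[0,0,0],[0,0,0]],[[0,0,0],[0,0,0]],[[0,0,0],[0,0,0]],[[0,0,0],[0,0,0]],[[0,0,0],[0,0,0]],[[0,0,0],[0,0,0]]]' 1
python3 -m crank '[[[-0.4,0,0],[0,0,0]],[[-0.5,0,0],[0,0,0]],[[-0.5,0,0],[0,0,0]],[[-0.5,0,0],[0,0,0]],[[-0.3,0,0],[0,0,0]],[[0,0,0],[0,0,0]]]'
```

```text
time_s: 4.7
position: [0.4781, 0.1067, 0.0748]
tcp_rot: [[1.0, 0.018, -0.0], [0.018, -1.0, -0.0], [-0.0, 0.0, -1.0]]
force: [-0.0, 0.0, 3.3]
opening: 0.196
time_s: 5.3
position: [0.4555, 0.1062, 0.0748]
tcp_rot: [[1.0, 0.018, -0.001], [0.018, -1.0, -0.0], [-0.001, 0.0, -1.0]]
force: [1.0, -1.8, 5.5]
opening: 0.196
```

```bash
python3 -m crank '[[[-0.2,0,0],[0,0,0]],[[-0.1,0,0],[0,0,0]],[[0,0,0],[0,0,0]]]'
python3 -m crank '[[[0,0,0],[0,0,0]],[[0,0,0],[0,0,0]],[[0,0,0],[0,0,0]],[[0,0,-2],[0,0,0]],[[0,0,-3],[0,0,0]],[[0,0,-3],[0,0,0]],[[0,0,-3],[0,0,0]],[[2,0,0],[0,0,0]],[[0,0,0],[0,0,0]]]' 0
python3 snap.py 3 wrist top
```

```text
time_s: 5.6
position: [0.4553, 0.1062, 0.0748]
tcp_rot: [[1.0, 0.018, 0.004], [0.018, -1.0, -0.0], [0.004, 0.0, -1.0]]
force: [4.3, -0.2, 2.8]
opening: 0.197
time_s: 6.5
position: [0.4747, 0.1067, 0.1852]
tcp_rot: [[1.0, 0.018, 0.003], [0.018, -1.0, 0.0], [0.003, 0.0, -1.0]]
force: [0.6, -0.0, -1.0]
opening: 0.498
6.5 [0.4747 0.1067 0.1852] [[0.9998, 0.0179, 0.0027], [0.0179, -0.9998, 0.0], [0.0027, 0.0, -1.0]] 0.4978664829232897 [ 0.65 -0.02 -0.99]
```

View pics/wrist3.png

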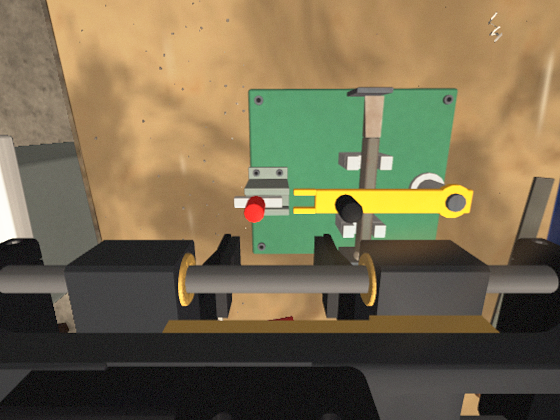

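The bar is back at its stop: 25 mm, and the measured position no longer changes. The red knob is at (254,209), its nose clear of the fork. That gives the jig origin as (0.567, 0.108), so the black knob should be at (0.539, 0.1075).

```bash
python3 -m crank '[[[3,0,0],[0,0,0]],[[3.4,0,0],[0,0,0]],[[0,0,2],[0,0,0]],[[0,0,3],[0,0,0]],[[0,0,2.5],[0,0,0]],[[0,0,2],[0,0,0]],[[0,0,1],[0,0,0]],[[0,0,0.5],[0,0,0]],[[0,0,0],[0,0,0]]]'
python3 snap.py 4 wrist
```

```text
time_s: 7.5
position: [0.5362, 0.1078, 0.0739]
tcp_rot: [[1.0, 0.018, -0.002], [0.018, -1.0, 0.0], [-0.002, -0.0, -1.0]]
force: [0.8, -0.3, 0.5]
opening: 0.499
7.5 [0.5362 0.1078 0.0739] [[0.9998, 0.018, -0.0023], [0.018, -0.9998, 0.0], [-0.0023, -0.0001, -1.0]] 0.49874076512373944 [ 0.76 -0.33  0.47]
```

View pics/wrist4.png

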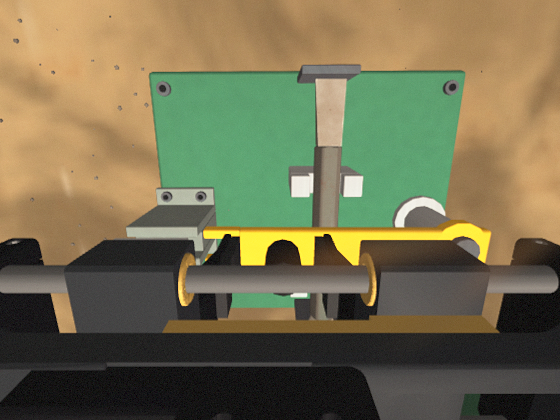

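```bash
python3 -m crank '[[[0.3,0,0],[0,0,0]],[[0,0,0],[0,0,0]],[[0,0,0],[0,0,0]],[[0,0,0],[0,0,0]],[[0,0,0],[0,0,0]],[[0,0,0],[0,0,0]]]' 1
python3 -m crank '[[[0.03,-0.86,0],[0,0,0.08]],[[0.06,-1.19,0],[0,0,0.11]],[[0.08,-1.35,0],[0,0,0.125]],[[0.08,-1.35,0],[0,0,0.125]],[[0.08,-1.35,0],[0,0,0.125]],[[0,0,0],[0,0,0]]]'
```

```text
time_s: 8.15
position: [0.5394, 0.1079, 0.0749]
tcp_rot: [[1.0, 0.018, -0.001], [0.018, -1.0, -0.0], [-0.001, 0.0, -1.0]]
force: [-4.0, -0.5, 5.4]
opening: 0.222
time_s: 8.75
position: [0.5566, 0.1674, 0.0749]
tcp_rot: [[0.854, -0.52, 0.002], [-0.52, -0.854, 0.001], [0.001, -0.001, -1.0]]
force: [-1.7, 0.6, 6.2]
opening: 0.221
```

```bash
python3 -m crank '[[[0.06,-1.19,0],[0,0,0.11]],[[0.08,-1.35,0],[0,0,0.125]],[[0.08,-1.35,0],[0,0,0.125]],[[0.08,-1.35,0],[0,0,0.125]],[[0.08,-1.35,0],[0,0,0.125]],[[0.08,-1.35,0],[0,0,0.125]],[[0.08,-1.35,0],[0,0,0.125]],[[0.06,-1.19,0],[0,0,0.11]],[[0,0,0],[0,0,0]]]'
python3 snap.py 5 top
```

```text
time_s: 9.65
position: [0.6441, 0.2169, 0.0749]
tcp_rot: [[0.055, -0.998, 0.003], [-0.998, -0.055, -0.001], [0.001, -0.003, -1.0]]
force: [-0.2, -3.6, 6.2]
opening: 0.218
9.65 [0.6441 0.2169 0.0749] [[0.0552, -0.9985, 0.0025], [-0.9985, -0.0552, -0.0007], [0.0008, -0.0025, -1.0]] 0.21753650062827273 [-0.17 -3.57  6.2 ]
```

```bash
python3 -m crank '[[[0,0,0],[0,0,0]],[[0,0,0],[0,0,0]],[[0,0,0],[0,0,0]],[[0,0,-2],[0,0,0]],[[0,0,-3],[0,0,0]],[[0,0,-3],[0,0,0]],[[0,0,-3],[0,0,0]],[[0,0,-3],[0,0,0]],[[4,3,0],[0,0,0]],[[4,3,0],[0,0,0]],[[3,2,0],[0,0,0]],[[0,0,0],[0,0,-0.14]]]' 0
python3 -m crank '[[[0,0,0],[0,0,-0.14]],[[0,0,0],[0,0,-0.14]],[[0,0,0],[0,0,-0.14]],[[0,0,0],[0,0,-0.14]],[[0,0,0],[0,0,-0.14]],[[0,0,0],[0,0,-0.14]],[[0,0,0],[0,0,-0.14]],[[0,0,0],[0,0,-0.14]],[[0,0,0],[0,0,-0.14]],[[0,0,0],[0,0,-0.135]],[[0,0,0],[0,0,0]]]' -0.2
python3 snap.py 6 wrist top scene
```

```text
time_s: 10.9
position: [0.5646, 0.1013, 0.2142]
tcp_rot: [[0.194, -0.981, -0.004], [-0.981, -0.194, -0.001], [0.0, 0.004, -1.0]]
force: [1.2, 0.8, 0.4]
opening: 0.502
time_s: 12.0
position: [0.5677, 0.1044, 0.2142]
tcp_rot: [[1.0, 0.019, -0.001], [0.019, -1.0, 0.0], [-0.001, -0.0, -1.0]]
force: [0.7, -0.1, -0.3]
opening: 0.599
12.0 [0.5677 0.1044 0.2142] [[0.9998, 0.0191, -0.0007], [0.0191, -0.9998, 0.0003], [-0.0007, -0.0003, -1.0]] 0.5991589458603483 [ 0.69 -0.09 -0.32]
```

View pics/wrist6.png

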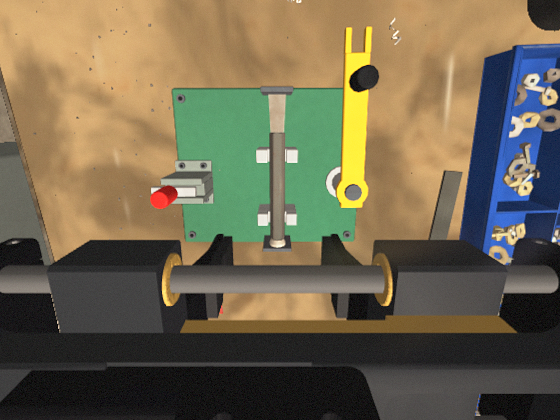

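View pics/top6.png

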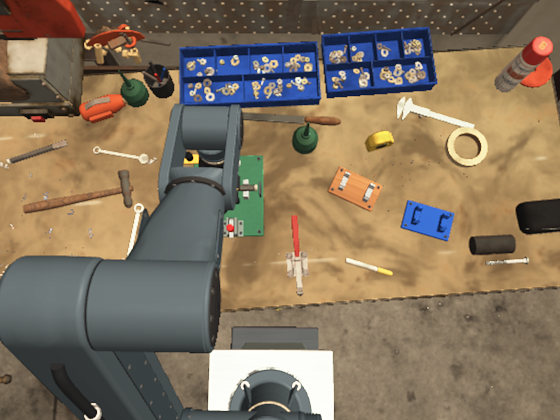

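The arm stands open (88°), the bar is back, and the chisel is still seated in the jig, with its shank running from (277,132) to (278,243). I'll measure its middle and the rest accurately.

```bash
python3 - <<'E'
from h import *
w=pickle.load(open("pics/wrist6.pkl","rb"))
for uv in ((277,132),(278,243),(263,155),(292,155),(264,216),(292,216),(352,192),(363,77)): print(uv,ray(w,*uv,.0525).round(4),ray(w,*uv,.0495).round(4))
t=pickle.load(open("pics/top6.pkl","rb"))
h=cv2.cvtColor(np.ascontiguousarray(t["pixels"]),cv2.COLOR_RGB2HSV)
m=mask(t,(5,95,100),(16,255,255),(320,158,395,222))
cv2.imwrite("pics/m.png",cv2.resize(m[150:230,315:400],None,fx=5,fy=5))
print(rect(t,m,.01))
# white blocks
mb=mask(t,(0,0,150),(180,70,255),(330,165,380,210))
for k in cv2.findContours(mb,0,cv2.CHAIN_APPROX_NONE)[0]:
    if cv2.contourArea(k)>20: print(cv2.minAreaRect(k)[0],ray(t,*cv2.minAreaRect(k)[0],.045),cv2.contourArea(k))
s=pickle.load(open("pics/scene6.pkl","rb"))
m=mask(s,(3,110,100),(14,255,255),(312,240,365,285));print(rect(s,m,.01))
E
```

```text
(277, 132) [0.5668 0.1692 0.0525] [0.5668 0.1691 0.0495]
(278, 243) [0.5706 0.0435 0.0525] [0.5706 0.0423 0.0495]
(263, 155) [0.5523 0.1449 0.0525] [0.5521 0.1446 0.0495]
(292, 155) [0.5834 0.1455 0.0525] [0.5836 0.1452 0.0495]
(264, 216) [0.554  0.0762 0.0525] [0.5539 0.0752 0.0495]
(292, 216) [0.5858 0.0768 0.0525] [0.586  0.0759 0.0495]
(352, 192) [0.6515 0.1062 0.0525] [0.6523 0.1055 0.0495]
(363, 77) [0.6521 0.2247 0.0525] [0.6529 0.2251 0.0495]
((0.5900475978851318, -0.2157917469739914), (0.1611059457063675, 0.10370821505784988), 66.78275299072266)
(367.7759094238281, 193.18968200683594) [ 0.55705262 -0.25353044  0.045     ] 48.5
(343.1466064453125, 181.9914093017578) [ 0.58714662 -0.18879369  0.045     ] 45.5
((0.5761104226112366, -0.22801753878593445), (0.13672563433647156, 0.08535091578960419), 64.76245880126953)
```

View pics/m.png

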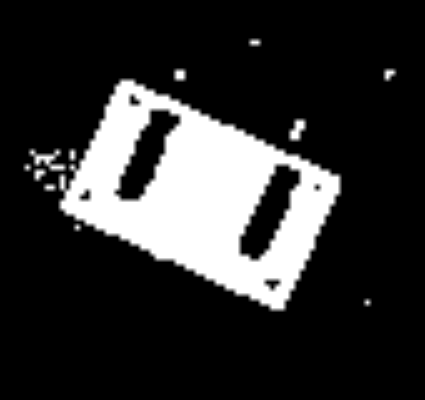

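```bash
python3 -m crank '[[[0,-0.3,2],[0,0,0]],[[0,0,3.5],[0,0,0]],[[0,0,3.5],[0,0,0]],[[0,0,3.5],[0,0,0]],[[0,0,2.5],[0,0,0]],[[0,0,1.5],[0,0,0]],[[0,0,1],[0,0,0]],[[0,0,0.5],[0,0,0]],[[0,0,0],[0,0,0]]]'
python3 -m crank '[[[0,0,0],[0,0,0]],[[0,0,0],[0,0,0]],[[0,0,0],[0,0,0]],[[0,0,0],[0,0,0]],[[0,0,0],[0,0,0]],[[0,0,0],[0,0,0]]]' 1
python3 snap.py 7 wrist
```

```text
time_s: 13.05
position: [0.5682, 0.1071, 0.0344]
tcp_rot: [[1.0, 0.017, -0.0], [0.017, -1.0, 0.0], [-0.0, -0.0, -1.0]]
force: [-1.2, -0.2, -0.2]
opening: 0.605
time_s: 13.65
position: [0.568, 0.1071, 0.0348]
tcp_rot: [[1.0, 0.018, -0.0], [0.018, -1.0, -0.0], [-0.0, 0.0, -1.0]]
force: [-0.3, -0.6, 2.3]
opening: 0.175
13.65 [0.568  0.1071 0.0348] [[0.9998, 0.0181, -0.0004], [0.0181, -0.9998, -0.0], [-0.0004, 0.0, -1.0]] 0.17542339595185363 [-0.26 -0.65  2.27]
```

View pics/wrist7.png

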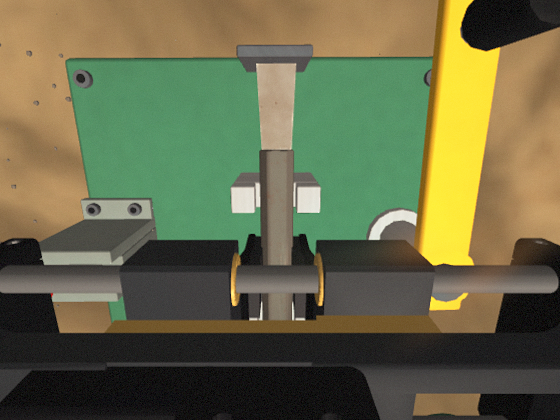

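```bash
python3 -m crank '[[[0,0,-0.5],[0,0,0]],[[0,0,-1],[0,0,0]],[[0,0,-2],[0,0,0]],[[0,0,-3],[0,0,0]],[[0,0,-3],[0,0,0]],[[0,0,-3],[0,0,0]],[[0,0,-1.5],[0,0,0]],[[0,0,0],[0,0,0]]]'
python3 -m crank '[[[0,1,0],[0,0,0]],[[0,2,0],[0,0,0]],[[0,3,0],[0,0,0]],[[0.1,4,0],[0,0,0]],[[0.1,4,0],[0,0,0]],[[0.1,4,0],[0,0,0]],[[0,4,0],[0,0,0]],[[0,4,0],[0,0,0]],[[0,3.5,0],[0,0,0]],[[0,2.5,0],[0,0,0]],[[0,1.2,0],[0,0,0]],[[0,0,0],[0,0,0]]]'
python3 -m crank '[[[0,0,0],[0,0,0.061]],[[0,0,0],[0,0,0.1]],[[0,0,0],[0,0,0.1]],[[0,0,0],[0,0,0.1]],[[0,0,0],[0,0,0.1]],[[0,0,0],[0,0,0]],[[0,0,0],[0,0,0]]]'
python3 snap.py 8 wrist scene top
```

```text
time_s: 14.5
position: [0.57, 0.1072, 0.1777]
tcp_rot: [[1.0, 0.018, 0.006], [0.018, -1.0, -0.0], [0.006, 0.0, -1.0]]
force: [0.2, -0.0, -2.8]
opening: 0.176
time_s: 15.7
position: [0.5762, -0.2263, 0.1731]
tcp_rot: [[1.0, 0.015, -0.002], [0.015, -1.0, 0.001], [-0.002, -0.001, -1.0]]
force: [0.3, -0.4, -1.7]
opening: 0.178
time_s: 16.4
position: [0.5768, -0.2232, 0.1741]
tcp_rot: [[0.905, -0.425, -0.001], [-0.425, -0.905, 0.001], [-0.002, -0.001, -1.0]]
force: [-0.4, -0.2, -2.4]
opening: 0.18
16.4 [ 0.5768 -0.2232  0.1741] [[0.905, -0.4255, -0.0013], [-0.4255, -0.905, 0.0012], [-0.0017, -0.0005, -1.0]] 0.17976768458682588 [-0.37 -0.23 -2.36]
```

View pics/wrist8.png

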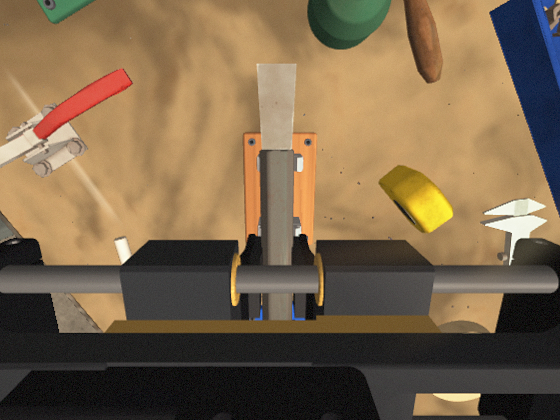

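View pics/top8.png

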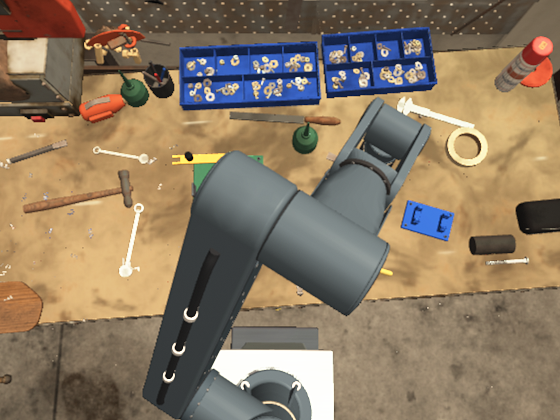

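The chisel is held and lies over the rest, whose base shows from (245,133) to (316,133), parallel to the chisel. Now I'll measure the rest's sides and end from this view.

```bash
python3 - <<'E'
from h import *
w=pickle.load(open("pics/wrist8.pkl","rb"))
S=np.array([.905,-.4255]);L=np.array([-.4255,-.905]) # tool x,y world
tcp=np.array([.5768,-.2232])
h=cv2.cvtColor(np.ascontiguousarray(w["pixels"]),cv2.COLOR_RGB2HSV)
m=mask(w,(4,120,90),(15,255,255),(225,120,335,240))
A=[];B=[]
for v in range(142,230,4):
    u=np.where(m[v]>0)[0]; u=u[(u>235)&(u<325)]
    a=ray(w,u.min()-.5,v,.01)[:2]-tcp;b=ray(w,u.max()+.5,v,.01)[:2]-tcp
    A.append([a@S,a@L]);B.append([b@S,b@L])
A=np.array(A);B=np.array(B)
for P in (A,B): 
    k=np.polyfit(P[:,1],P[:,0],1);print("slope,side at L=0 (mm)",k[0],k[1]*1e3,"resid",(P[:,0]-np.polyval(k,P[:,1])).std()*1e3)
print("mid at L mean",((A[:,0]+B[:,0])/2*1e3).round(1))
vs=[np.where(m[:,u]>0)[0].min() for u in (250,254,304,310)]
print("far edge L mm",[((ray(w,u,v-.5,.01)[:2]-tcp)@L*1e3).round(1) for u,v in zip((250,254,304,310),vs)])
# chisel edges at rows, axis height
z=.1741+.0147
g=w["pixels"].astype(int)
for v in (160,180,200,225):
    print(v,[tuple(g[v,u]) for u in (258,260,262,264,290,292,294,296)])
for uv in ((261,160),(295,160),(261,225),(295,225),(277.5,150),(278,65)):
    p=ray(w,*uv,z)[:2]-tcp;print(uv,(p@S*1e3).round(1),(p@L*1e3).round(1))
E
python3 - <<'E'
import cv2
im=cv2.imread("pics/wrist8.png")
cv2.imwrite("pics/crop8.png",cv2.resize(im[120:245,225:335],None,fx=4.5,fy=4.5,interpolation=cv2.INTER_CUBIC))
E
```

```text
slope,side at L=0 (mm) -0.00046517465665608167 -37.5684116003518 resid 0.31544462926144157
slope,side at L=0 (mm) -0.0075531373529434225 42.2061680605045 resid 0.9433401172302719
mid at L mean [2.3 2.3 2.4 2.4 2.4 1.9 3.  4.1 2.5 2.5 2.5 2.  2.  2.  2.  2.  2.6 2.1
 2.6 2.1 2.1 2.1]
far edge L mm [np.float64(-65.1), np.float64(-65.1), np.float64(-65.2), np.float64(-65.2)]
160 [(np.int64(177), np.int64(169), np.int64(159)), (np.int64(78), np.int64(72), np.int64(65)), (np.int64(65), np.int64(59), np.int64(50)), (np.int64(72), np.int64(65), np.int64(54)), (np.int64(139), np.int64(123), np.int64(107)), (np.int64(138), np.int64(123), np.int64(104)), (np.int64(117), np.int64(109), np.int64(101)), (np.int64(105), np.int64(100), np.int64(95))]
180 [(np.int64(229), np.int64(148), np.int64(82)), (np.int64(100), np.int64(70), np.int64(48)), (np.int64(69), np.int64(61), np.int64(53)), (np.int64(72), np.int64(62), np.int64(55)), (np.int64(139), np.int64(123), np.int64(107)), (np.int64(138), np.int64(124), np.int64(108)), (np.int64(234), np.int64(155), np.int64(85)), (np.int64(237), np.int64(159),
[... 182 characters left out ...]
), np.int64(52)), (np.int64(137), np.int64(123), np.int64(105)), (np.int64(127), np.int64(115), np.int64(101)), (np.int64(239), np.int64(159), np.int64(93)), (np.int64(239), np.int64(161), np.int64(92))]
225 [(np.int64(150), np.int64(133), np.int64(120)), (np.int64(97), np.int64(91), np.int64(85)), (np.int64(66), np.int64(57), np.int64(50)), (np.int64(72), np.int64(66), np.int64(59)), (np.int64(137), np.int64(123), np.int64(104)), (np.int64(124), np.int64(109), np.int64(90)), (np.int64(105), np.int64(96), np.int64(93)), (np.int64(104), np.int64(98), np.int64(94))]
(261, 160) -8.1 -56.4
(295, 160) 8.5 -56.4
(261, 225) -8.5 -22.7
(295, 225) 9.1 -22.8
(277.5, 150) -0.0 -61.2
(278, 65) 0.1 -99.1
```

View pics/crop8.png

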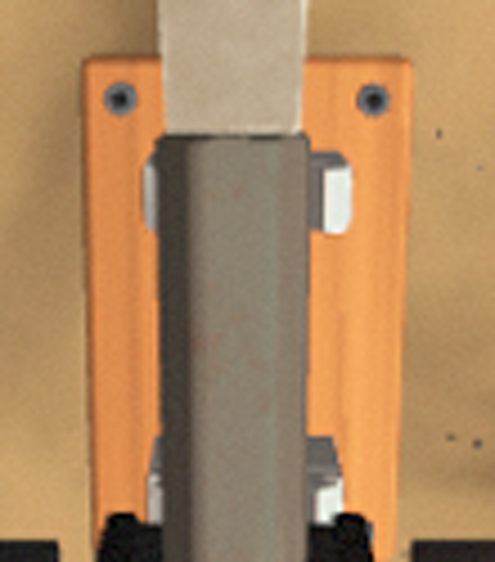

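Width 80 mm and end at 65 mm both match the rest. Its centre line lies 2.3 mm to tool +x and lengthwise it is centred to about 1 mm. I'll shift 2 mm, descend to just above the notches and look.

```bash
python3 -m crank '[[[0.2,0,1],[0,0,0]],[[0,0,2.5],[0,0,0]],[[0,0,3],[0,0,0]],[[0,0,3],[0,0,0]],[[0,0,2],[0,0,0]],[[0,0,1],[0,0,0]],[[0,0,0.4],[0,0,0]],[[0,0,0],[0,0,0]],[[0,0,0],[0,0,0]]]'
python3 snap.py 9 wrist
python3 - <<'E'
import cv2
im=cv2.imread("pics/wrist9.png")
cv2.imwrite("pics/crop9.png",cv2.resize(im[40:245,190:370],None,fx=2.9,fy=2.9,interpolation=cv2.INTER_CUBIC))
E
```

```text
time_s: 17.45
position: [0.5798, -0.2261, 0.0465]
tcp_rot: [[0.904, -0.429, 0.002], [-0.429, -0.904, -0.001], [0.002, 0.0, -1.0]]
force: [0.4, -0.4, -2.0]
opening: 0.178
17.45 [ 0.5798 -0.2261  0.0465] [[0.9035, -0.4286, 0.0019], [-0.4286, -0.9035, -0.0011], [0.0022, 0.0002, -1.0]] 0.17784234147849282 [ 0.44 -0.37 -2.02]
```

View pics/crop9.png

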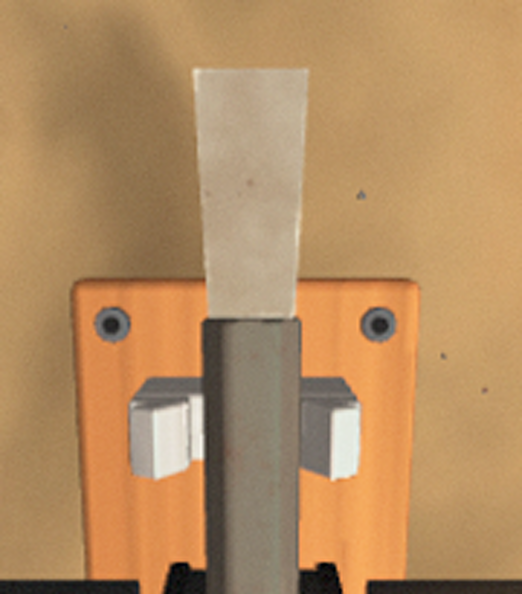

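```bash
python3 - <<'E'
from h import *
w=pickle.load(open("pics/wrist9.pkl","rb"))
S=np.array([.9035,-.4286]);L=np.array([-.4286,-.9035]);tcp=np.array([.5798,-.2261])
f=lambda x,y,z:((lambda p:((p@S*1e3).round(1),(p@L*1e3).round(1)))(ray(w,190+x/2.9,40+y/2.9,z)[:2]-tcp))
print("block top",f(130,402,.05),f(358,402,.05),f(152,478,.05),f(335,478,.05))
print("base",f(72,290,.01),f(418,290,.01),f(88,560,.01),f(405,560,.01))
print("chisel",f(203,330,.0612),f(299,330,.0612),f(203,550,.0612),f(299,550,.0612),f(250,318,.0612),f(250,68,.0612))
E
```

```text
block top (np.float64(-22.8), np.float64(-45.1)) (np.float64(19.3), np.float64(-45.1)) (np.float64(-19.2), np.float64(-30.5)) (np.float64(15.5), np.float64(-30.5))
base (np.float64(-40.5), np.float64(-63.1)) (np.float64(37.0), np.float64(-63.2)) (np.float64(-40.0), np.float64(1.3)) (np.float64(37.3), np.float64(1.2))
chisel (np.float64(-8.6), np.float64(-59.4)) (np.float64(7.6), np.float64(-59.4)) (np.float64(-9.1), np.float64(-20.1)) (np.float64(8.2), np.float64(-20.2)) (np.float64(-0.7), np.float64(-61.4)) (np.float64(-0.7), np.float64(-99.7))
```

Here the rest's centre is at -1.7 mm and the chisel's at -0.5 mm, so I correct by -1.2 mm. Lengthwise they agree within 1 mm. Lowering now.

```bash
python3 -m crank '[[[-0.12,0,0],[0,0,0]],[[0,0,0],[0,0,0]],[[0,0,0.4],[0,0,0]],[[0,0,0.4],[0,0,0]],[[0,0,0.4],[0,0,0]],[[0,0,0.3],[0,0,0]],[[0,0,0.2],[0,0,0]],[[0,0,0.1],[0,0,0]],[[0,0,0],[0,0,0]],[[0,0,0],[0,0,0]]]'
```

```text
time_s: 18.5
position: [0.578, -0.2252, 0.0276]
tcp_rot: [[0.903, -0.429, 0.0], [-0.429, -0.903, -0.0], [0.0, 0.0, -1.0]]
force: [0.0, 0.2, -2.5]
opening: 0.174
```

```bash
python3 -m crank '[[[0,0,0.05],[0,0,0]],[[0,0,0.05],[0,0,0]],[[0,0,0],[0,0,0]],[[0,0,0],[0,0,0]]]'; python3 snap.py 10 wrist
```

```text
time_s: 18.9
position: [0.5781, -0.2252, 0.0269]
tcp_rot: [[0.903, -0.429, 0.0], [-0.429, -0.903, -0.0], [0.0, 0.0, -1.0]]
force: [-0.1, 0.7, -0.3]
opening: 0.177
18.9 [ 0.5781 -0.2252  0.0269] [[0.9035, -0.4286, 0.0004], [-0.4286, -0.9035, -0.0003], [0.0005, 0.0001, -1.0]] 0.17720864980695786 [-0.1   0.7  -0.33]
```

View pics/wrist10.png

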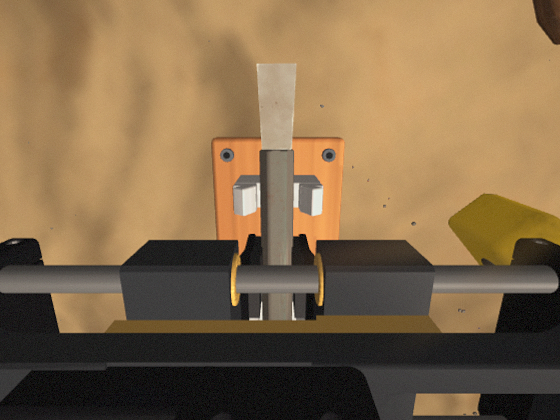

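The chisel is centred in the notch (blocks 234–323, shank 261–294) and the rest carries its weight, with the force falling from -2.5 to -0.3 N. Release and retreat.

```bash
python3 -m crank '[[[0,0,0],[0,0,0]],[[0,0,0],[0,0,0]],[[0,0,0],[0,0,0]],[[0,0,0],[0,0,0]],[[0,0,-1],[0,0,0]],[[0,0,-2],[0,0,0]],[[0,0,-4],[0,0,0]],[[0,0,-4],[0,0,0]],[[0,0,-4],[0,0,0]],[[0,3,-2],[0,0,0]],[[0,3,0],[0,0,0]],[[0,0,0],[0,0,0]]]' 0; python3 snap.py 11 wrist top scene
```

```text
time_s: 20.15
position: [0.5516, -0.2828, 0.1988]
tcp_rot: [[0.902, -0.432, 0.003], [-0.432, -0.902, -0.004], [0.004, 0.002, -1.0]]
force: [-0.3, 0.5, -0.7]
opening: 0.503
20.15 [ 0.5516 -0.2828  0.1988] [[0.9021, -0.4315, 0.0026], [-0.4315, -0.9021, -0.0038], [0.004, 0.0023, -1.0]] 0.5034646374672797 [-0.32  0.54 -0.74]
```

View pics/wrist11.png

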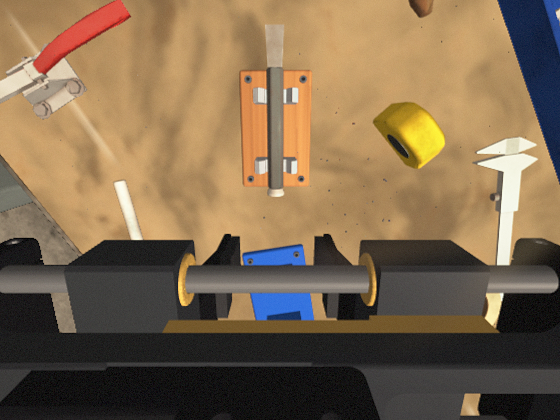

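View pics/scene11.png

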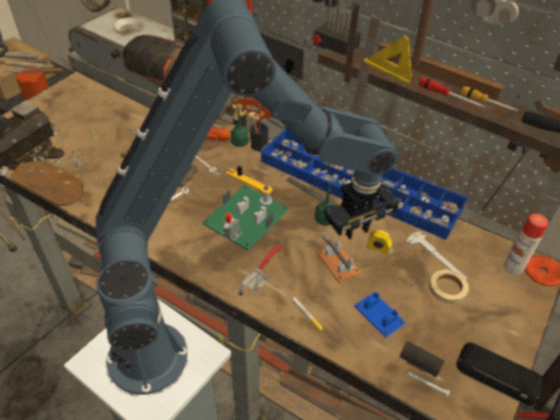

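```bash
python3 - <<'E'
from h import *
w=pickle.load(open("pics/wrist11.pkl","rb"))
S=np.array([.9035,-.4286]);L=np.array([-.4286,-.9035]);o=np.array([.5781,-.2252])
f=lambda u,v,z:((ray(w,u,v,z)[:2]-o)@np.c_[S,L]*1e3).round(1)
print("shank",f(275.5,67,.0415),f(276,190,.0415),"tip",f(275,25,.0415),"end",f(276,196,.0415))
print("base",f(241,71,.01),f(310,71,.01),f(243,186,.01),f(311,186,.01))
print("blocks",f(253,88,.05),f(298,88,.05))
E
```

```text
shank [  0.1 -63. ] [ 0.3 60.7] tip [ -0.3 -99.7] end [ 0.3 67.4]
base [-37.2 -64.2] [ 37.5 -64.2] [-39.1  62.8] [42.3 63. ]
blocks [-21.8 -42.9] [ 22.  -42.8]
```

```bash
python3 -c "
from rig import bot,read_state
print(read_state()['qvel'].round(2)); print(bot.hand_in())"
```

```text
[ 1.05  0.59  0.28 -0.07 -0.08 -0.12]
the job is handed in; nothing more can be done
None
```

I pulled the lock bar back to its stop, swung the clamp arm open and left it there. I then lifted the chisel out and lowered it into the wooden tool rest, and handed the job in. No verdict is reported.

- **Lock bar:** it travelled about 22.6 mm in my grip and then would not move further, so I took it as fully back.
- **Clamp arm:** the grip path puts it at about 1.54 rad. It still looked wide open in the last scene picture.
- **Chisel:** in the last wrist picture it lies in both notches, within about 1 mm sideways, 1–2 mm lengthwise and 0.01 rad of the rest. I let go only once the downward force had fallen to about zero. Its final height was not measured; it follows from the gripper height at release, which puts the shank middle at about 41.6 mm.
- **Other tools:** none of them looked moved in the last scene and wrist pictures, but I did not measure their positions.

**Disagreements:**
- My wrist and top views differed by 1–3 mm on the red knob and the rest.
- The arm settled about 2 mm off after the shift above the rest, so I corrected by 1.2 mm before lowering.
- One colour-mask measurement of the rest was spoiled by stray pixels, so I ignored it.

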